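# Scrub the water pot, then hold up the sharpener's guard

## Task

Get the flat-wheel sharpener ready for its water pot to be refitted: take the brush from its holder and scrub inside the pot with three strokes down to the bottom, lifting the brush more than half of the pot's depth between them, then stand the brush back in its holder and let go of it. Then lift the sharpener's hinged guard by its bar to 45 degrees and finish while still holding it there, because it falls shut if let go. Leave the pot standing where it is, and do not disturb the oil bottle, the whetstone and the knife.

Things in the scene. Friction and masses are not known exactly. Their poses are not given: they have to be found in the camera images.
- brush_mid (a point): The pot brush, 190 mm long, 100 g, loose, standing upright in its holder, bristles down. Black bristle head with pale bands, rigid, 60 mm long and 37 mm across at the bottom; thin steel stem 50 mm long; round light-wood handle 22 mm across and 80 mm long at the top. This point lies on the brush's axis half-way up, 95 mm above its lower end; the middle of the handle is 55 mm above this point, the top 95 mm above. z runs along the brush to the handle
- brush_tip (a point): Centre of the flat lower end of the brush's bristle head
- pot_mid (a point): The water pot: open round bright-steel pot, straight sided, 92 mm across outside, 84 mm inside, 105 mm tall, 500 g, loose, standing upright. This point lies on its axis half-way up, 52.5 mm below the rim
- pot_floor (a point): Centre of the pot's inner floor, 5 mm above the bench and 100 mm below the rim; z is up along the pot's axis
- holder_floor (a point): The brush holder: dark-wood round cup fixed on a 90 mm square foot, narrower and lower than the pot: 64 mm across outside, 54 mm inside, rim 75 mm above the bench. This point is the centre of its inner floor, 5 mm above the bench, where the lower end of the brush stands
- guard_bar (a point): Middle of the guard's handle: a round level bar 12 mm thick, 110 mm long, on two legs, parallel to the hinge line, its axis 52 mm above the guard's underside (42 mm clear over the sheet), 235 mm from the hinge line and 19 mm in from the free edge. It can turn in a pinch, so fingers can stay pointing down as the guard tips to 45 degrees. Axes are the guard's: y along the bar, z off the sheet
- guard_hinge (a point): Middle of the guard's hinge line, 122 mm above the bench, on the side of the sharpener away from the robot. The level line from the bar's middle to this point is square to the hinge line and is the direction of the sharpener's x
- guard (a joint): Opening angle of the guard in rad: 0 shut (level), 0.785 is 45 degrees, stop at 1.3. It is a grey sheet-steel frame with four thin bars across its opening, 255 mm by 240 mm, 0.35 to 0.7 kg, over the grinding wheel of a green bench machine. It opens upward about the hinge line, the bar rising and moving away from the robot. Weight and a light spring shut it from any angle: 2.5 to 5 N at the bar
- sharpener: The green flat-wheel sharpener, fixed to the bench, 300 mm by 270 mm, 120 mm high with the guard shut. Origin under its middle, on the bench; x points away from the robot towards the hinge, across the bar
- oil: Bystander: amber oil bottle with black cap, 44 mm across, 120 mm tall, loose. Origin at the centre of its underside
- stone: Bystander: flat whetstone lying loose on the bench in front of the sharpener, 70 x 200 x 25 mm. Origin at the centre of its underside, y along its length
- knife: Bystander: kitchen knife lying loose on the bench, 310 mm long, black handle, 16 mm high. Origin on the bench at the root of the blade, x towards the tip

How it is judged:
By the outcome, as a careful person would: the job done as asked, in the order asked, and still so for the second after the job is handed in, while the arm keeps its last pose, push and grip.
It also fails if it takes over 67 s, if anything falls off the work surface, if the arm or the gripper's body presses on something with over 40 N, if the wrist force passes 120 N, or if a joint passes its speed limit or range.

## Robot

A 6-joint arm with a two-finger parallel gripper is mounted at the origin on the work surface. World frame = base frame: x ahead of the robot, y to its left, z up, the work surface at z = 0. Lengths are in m, angles in rad, forces in N, time in s.
With the tool pointing down it reaches from about 0.4 to 0.825 m from the base axis. Payload 7 kg.
Tool frame: the origin (TCP) lies on the centre line of the jaws, within the pads' length; the fingertips stand tip_reach ahead of it and the grasp point (between the pads) is the TCP (tip_reach is the distance from the TCP to the fingertips, in m); z points along the fingers, y is the line along which they close (so a half turn about z gives the same grasp; the last joint's range is limited). The gripper opens to 88 mm and grips with 3 to 60 N. Pads are 19 mm wide; open, the fingers measure 130 mm over their backs; the gripper's body (78 mm by 193 mm) begins 47 mm behind the grasp point.
Start: joints at [1.479, 0.359, 0.012, 0, -1.224, -0.288], TCP at [0.25, 0.627, 0.246] pointing down, gripper open.
Joint ranges: [-3.07, 3.07], [-1.43, 2.12], [-1.02, 1.25], [-3.03, 1.67], [-3.05, -0], [-3.03, 3.03]. Speed limits (rad/s): [2.39, 2.39, 3.01, 3.14, 3.14, 3.14].

## Interface

Orientations are given as [roll, pitch, yaw] about the fixed x, y, z axes, in that order (R = Rz(yaw) Ry(pitch) Rx(roll)).
In Python, from station import get_state, grab_frame, calibration, job_done, find_in, mark_of, tip_reach gives the robot as it stands.
- The arm moves only by the shell command python3 -m handwheel 'ROWS' [OPENING] [FORCE]. ROWS is JSON, a list of rows, each an object with "delta_pos": the shift along the world's x, y, z in units of 30 mm (1.0 is 30 mm), a list of three; "dr": the turn, a rotation vector about the world's x, y, z in degrees, a list of three. In form: [{"delta_pos": [tx, ty, tz], "dr": [rx, ry, rz]}, ...]. A call has 1 to 10 rows; each row shifts and turns the commanded pose from where the row before left it; what a row does not reach is not made up. A row lasts 1/10 s, in which the tool goes at most 50 mm and 8.59 degrees, less where a joint would pass 70% of its speed; a pose out of reach is approached as far as the arm can. A call is refused whole if a number of a shift passes 1 or a number of a turn 8.59, either way. A call with a gripper value outside its range is refused whole. OPENING is the closure, from -1 (fully open) to 1 (shut), set as the call begins (- or left out, the last holds). The fingers move at their own pace and stop on an object; FORCE is the grip in N (left out, the last holds). Time passes only in rows, so rows that do not move let the fingers close. It gives the time, the measured TCP pose, the force, the opening and the grip force at its end, in the units of the state.
- get_state(): the state, without advancing time (a new reading comes with each control period).
- grab_frame(name): name is "side" or "top"; returns the picture (400x640x3 uint8, red, green, blue); there is no depth.
- calibration(name): a dict with "fx", "fy", "cx", "cy" (pixels), "extrinsics" (4x4, takes a point from world to camera coordinates). Camera axes: x right, y down, z forward; pixel columns grow to the right and rows downward; lengths in m; the calibration is good to about 2 mm. A picture is of the moment at which its call begins. calibration takes no time and is no camera call.
- job_done(): hands the job in; it is judged then, once.
Trained networks look in the newest picture that a camera, given by its name, has taken for a name from the list of things; names that differ only in an ending like _2 or _b are one class to them, and where a whole thing is asked for, a point or a joint stands for the part that bears it (a point fixed in the world has none). Each returns a list of dicts, best first, with "conf" (0 to 1); they miss things now and then, are a little off and sometimes report something else, mostly with a low value. They report only what shows in the picture. A call takes as long as a camera call.
- find_in(camera, query): "location" ([column, row] in pixels, amid what is visible of it).
- mark_of(camera, query): "location" ([column, row] in pixels: a listed point, or the origin of a listed thing).
The state is a dict: "t": time; "q": joint angles; "qd": joint speeds; "joint_efforts": joint torques, N m; "eef_pos": TCP position; "ee_rot": TCP orientation; "force": force on the tool from outside, world axes, zero at the start; "moment": the same for the moment, N m; "width": finger opening in m; "gripper_force": force on a finger pad.
Only numpy, scipy, OpenCV 4.12 (cv2) and the standard library are available. Lean on these libraries where they do the work, as an engineer would, in place of code of your own. Each camera call takes 0.05 s, during which the arm holds its last target. There are 200 camera calls.

## Working session

There is one attempt and no reset: what is moved stays moved. The work goes in short steps, Python scripts to look and compute and a shell command to move; the robot and the scene stay as the last step left them, time stands still between calls to the robot, and variables do not carry over. Pictures are saved under pics/ and viewed, at most 10 in all, crops included, and the job is handed in when it is done.

```bash
mkdir -p pics; cat > h.py <<'E'
import numpy as np, cv2
from station import *
def ray(cam,px):
    c=calibration(cam);T=np.array(c["extrinsics"]);R,t=T[:3,:3],T[:3,3]
    d=R.T@np.array([(px[0]-c["cx"])/c["fx"],(px[1]-c["cy"])/c["fy"],1]);return -R.T@t,d/np.linalg.norm(d)
def atz(cam,px,z):
    o,d=ray(cam,px);return o+d*(z-o[2])/d[2]
def tri(a,b):
    (o,d),(p,e)=ray("top",a),ray("side",b)
    A=np.c_[d,-e];s=np.linalg.lstsq(A,p-o,rcond=None)[0]
    x,y=o+d*s[0],p+e*s[1];return (x+y)/2,np.linalg.norm(x-y)
def proj(cam,P):
    c=calibration(cam);p=np.array(c["extrinsics"])@np.r_[P,1];return [c["fx"]*p[0]/p[2]+c["cx"],c["fy"]*p[1]/p[2]+c["cy"]]
E
python3 - <<'E'
from h import *
for n in("top","side"):
    cv2.imwrite(f"pics/{n}0.png",grab_frame(n)[:,:,::-1])
    print(n,ray(n,(320,200)))
print(tip_reach, get_state())
np.set_printoptions(precision=4,suppress=True)
for q in["brush_mid","brush_tip","pot_mid","pot_floor","holder_floor","guard_bar","guard_hinge","sharpener","oil","stone","knife"]:
    m={n:mark_of(n,q)[:2] for n in("top","side")}
    print(q,[[(n,np.round(r["location"],1),round(r["conf"],2)) for r in m[n]] for n in m])
    if m["top"] and m["side"]:print("   ",*tri(m["top"][0]["location"],m["side"][0]["location"]))
E
```

```text
top (array([ 0.35581226, -0.09586443,  1.26801056]), array([ 0.15616308,  0.00220296, -0.98772883]))
side (array([-0.09668512, -1.07079011,  0.81440862]), array([ 0.47197834,  0.71498969, -0.51577727]))
0.019 {'t': 0.1, 'q': array([ 1.47911180e+00,  3.59319989e-01,  1.11839414e-02, -3.11457082e-04,
       -1.22410991e+00, -2.88084807e-01]), 'qd': array([-0.00054713, -0.00091525,  0.00210566,  0.00137739,  0.00047856,
        0.00073768]), 'joint_efforts': array([-1.97691967e-03, -5.84167707e+01,  2.93752849e+01,  7.01564357e+00,
        1.01602566e-02, -4.55599275e-05]), 'eef_pos': array([0.25010756, 0.62652573, 0.24472734]), 'ee_rot': array([ 3.14011957e+00, -1.31160464e-04, -3.79875274e-01]), 'force': array([-0.24981804, -0.28650386,  0.08909413]), 'moment': array([ 0.01653638, -0.01020114, -0.02816454]), 'gripper_force': 0.0, 'width': 0.08757661159907686}
brush_mid [[('top', array([407.8, 229.8]), 0.8)], [('side', array([340.4, 257.8]), 0.89)]]
    [ 0.4531 -0.3259  0.1051] 0.005730059695095757
brush_tip [[('top', array([400.8, 234.2]), 0.72)], [('side', array([426.6, 302.8]), 0.5
[... 724 characters left out ...]
019 0.1281] 0.0020774190413172505
sharpener [[('top', array([218.4, 184.6]), 0.79)], [('side', array([280.9, 185.1]), 0.94)]]
    [ 0.6029  0.2119 -0.0036] 0.01033241033260356
oil [[('top', array([341.7, 239.8]), 0.5), ('top', array([443.4, 190.6]), 0.39)], [('side', array([381.3, 234.9]), 0.72), ('side', array([299. , 259.1]), 0.61)]]
    [ 0.5181 -0.219   0.0778] 0.21712603417470736
stone [[('top', array([260.3, 272.2]), 0.94), ('top', array([444.5, 187.4]), 0.67)], [('side', array([225.5, 224.5]), 0.75)]]
    [0.3452 0.0819 0.009 ] 0.005607412574873456
knife [[('top', array([443.6, 190.7]), 0.87)], [('side', array([423. , 307.4]), 0.88)]]
    [ 0.5834 -0.4631 -0.0076] 0.006903336465480838
```

View pics/top0.png

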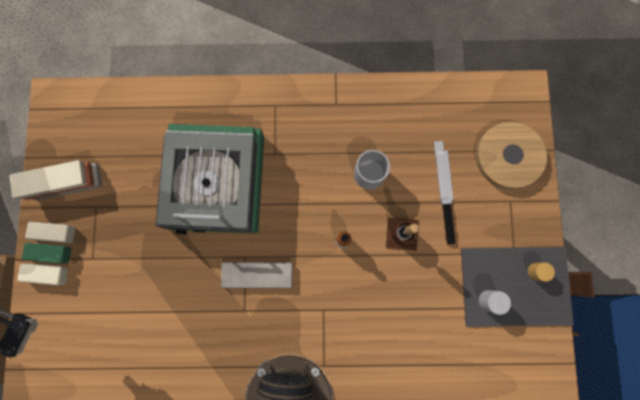

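View pics/side0.png

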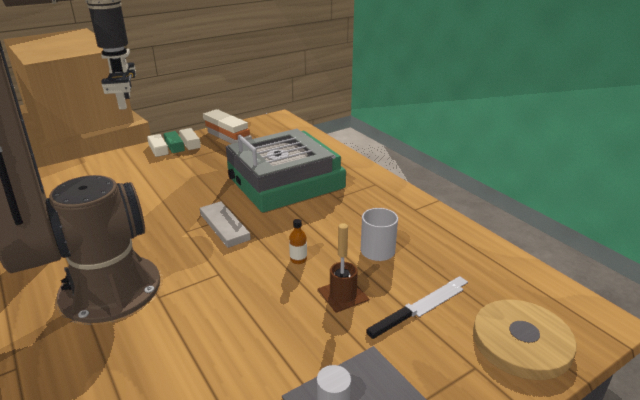

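```bash
python3 - <<'E'
from h import *
np.set_printoptions(precision=4,suppress=True)
for z,q,a,b in[(.1,"brush",(407.8,229.8),(340.4,257.8)),(.0525,"potmid",(370.5,171.4),(379.1,234.2)),(.005,"potfl",(367.8,173.9),(379,248.9)),(.005,"hold",(401.4,235.3),(341.5,294.2)),(.122,"hinge",(210.7,132.4),(316,140.2))]:
    print(q,atz("top",a,z),atz("side",b,z))
print("bar side",atz("side",(246.7,143.2),.174))
t=cv2.imread("pics/top0.png");s=cv2.imread("pics/side0.png")
def cr(im,x,y,w,h,k):return cv2.resize(im[y:y+h,x:x+w],None,fx=k,fy=k,interpolation=cv2.INTER_CUBIC)
a=cr(t,345,145,80,110,5);b=cr(s,310,200,80,110,5)
cv2.imwrite("pics/c1.png",np.hstack([a,b]))
cv2.imwrite("pics/c2.png",np.hstack([cr(t,150,115,120,125,3),cr(s,220,125,130,125,3)]))
E
```

```text
brush [ 0.4561 -0.3283  0.1   ] [ 0.4542 -0.3197  0.1   ]
potmid [ 0.6288 -0.2386  0.0525] [ 0.6327 -0.2442  0.0525]
potfl [ 0.632  -0.2359  0.005 ] [ 0.6348 -0.2453  0.005 ]
hold [ 0.4485 -0.328   0.005 ] [ 0.4485 -0.3347  0.005 ]
hinge [0.7288 0.2039 0.122 ] [0.7362 0.213  0.122 ]
bar side [0.4896 0.2154 0.174 ]
```

View pics/c1.png

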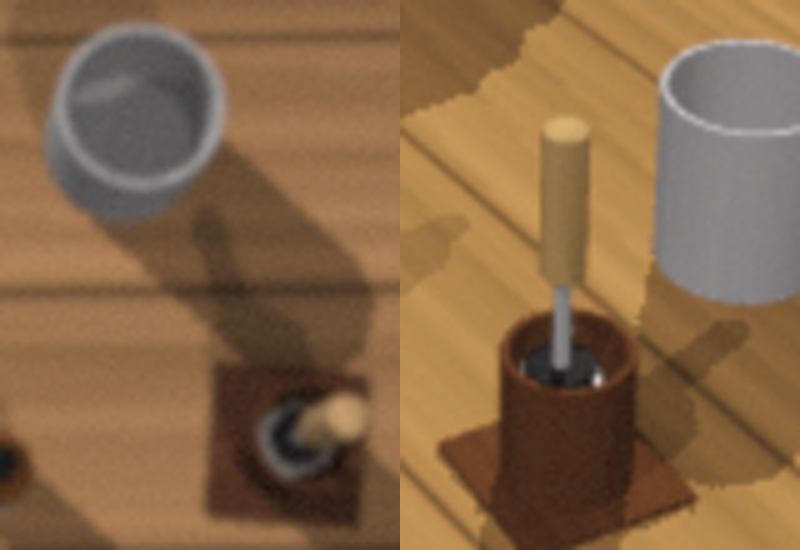

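View pics/c2.png

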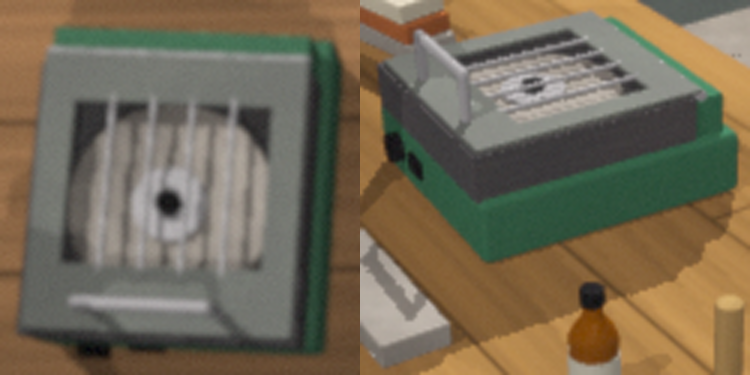

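```bash
python3 - <<'E'
from h import *
np.set_printoptions(precision=4,suppress=True)
for z,q,a,b in[(.195,"brushtop",(414.6,228),(343,225.6)),(.105,"potrim",(372.6,166.4),(379,217.4)),(.174,"barL",(173.3,215.3),(239,138.3)),(.174,"barR",(220,216.7),(255,151.7))]:
    print(q,atz("top",a,z),atz("side",b,z),*tri(a,b))
# guard sheet corners (top surface ~.132) from top crop
for p in[(50,45),(310,55),(295,345),(20,333)]:
    print(atz("top",(150+p[0]/3,115+p[1]/3),.128))
E
```

```text
brushtop [ 0.4522 -0.3264  0.195 ] [ 0.4519 -0.3299  0.195 ] [ 0.453  -0.3272  0.1929] 0.0015048264217558803
potrim [ 0.6309 -0.2386  0.105 ] [ 0.6297 -0.243   0.105 ] [ 0.6321 -0.2393  0.1019] 0.0012039007605757102
barL [0.4945 0.2803 0.174 ] [0.4861 0.2611 0.174 ] [0.4961 0.2841 0.163 ] 0.00029061163427928364
barR [0.4893 0.1612 0.174 ] [0.4831 0.1488 0.174 ] [0.4901 0.163  0.1665] 0.00033337947316367265
[0.7355 0.3231 0.128 ]
[0.7224 0.0859 0.128 ]
[0.4587 0.0965 0.128 ]
[0.4725 0.3392 0.128 ]
```

Brush stands upright at about (0.4525, -0.328) and the pot is at (0.632, -0.241). The bar middle is near (0.492, 0.222), with the sharpener yawed about -3°. Next I move above the brush, turning the jaws to close along x.

```bash
python3 -m handwheel '[{"delta_pos":[0.6,-1,0.1],"dr":[0,0,-8.5]},{"delta_pos":[0.6,-1,0.1],"dr":[0,0,-8.5]},{"delta_pos":[0.6,-1,0.1],"dr":[0,0,-8.5]},{"delta_pos":[0.6,-1,0.1],"dr":[0,0,-8.5]},{"delta_pos":[0.6,-1,0.1],"dr":[0,0,-8.5]},{"delta_pos":[0.6,-1,0.1],"dr":[0,0,-8.5]},{"delta_pos":[0.6,-1,0.1],"dr":[0,0,-8.5]},{"delta_pos":[0.6,-1,0.1],"dr":[0,0,-8.5]},{"delta_pos":[0.6,-1,0],"dr":[0,0,0]},{"delta_pos":[0.6,-1,0],"dr":[0,0,0]}]' -1
python3 -m handwheel '[{"delta_pos":[0.6,-1,0],"dr":[0,0,0]},{"delta_pos":[0.6,-1,0],"dr":[0,0,0]},{"delta_pos":[0.6,-1,0],"dr":[0,0,0]},{"delta_pos":[0.6,-1,0],"dr":[0,0,0]},{"delta_pos":[-0.1,-1,0],"dr":[0,0,0]},{"delta_pos":[-0.1,-1,0],"dr":[0,0,0]},{"delta_pos":[-0.1,-1,0],"dr":[0,0,0]},{"delta_pos":[-0.1,-1,0],"dr":[0,0,0]},{"delta_pos":[-0.1,-1,0],"dr":[0,0,0]},{"delta_pos":[-0.1,-1,0],"dr":[0,0,0]}]'
python3 -m handwheel '[{"delta_pos":[-0.1,-1,0],"dr":[0,0,0]},{"delta_pos":[-0.1,-1,0],"dr":[0,0,0]},{"delta_pos":[-0.1,-1,0],"dr":[0,0,0]},{"delta_pos":[-0.1,-1,0],"dr":[0,0,0]},{"delta_pos":[-0.1,-1,0],"dr":[0,0,0]},{"delta_pos":[-0.1,-1,0],"dr":[0,0,0]},{"delta_pos":[-0.1,-1,0],"dr":[0,0,0]},{"delta_pos":[-0.1,-1,0],"dr":[0,0,0]},{"delta_pos":[-0.1,-1,0],"dr":[0,0,0]},{"delta_pos":[-0.1,-1,0],"dr":[0,0,0]}]'
```

```text
t: 2.2
eef_pos: [0.4308, 0.3257, 0.27]
ee_rot: [-3.141, 0.001, -1.567]
force: [1.1, -0.1, -0.2]
width: 0.0877
gripper_force: 0.0
t: 3.2
eef_pos: [0.484, 0.0257, 0.2698]
ee_rot: [-3.141, 0.0, -1.566]
force: [-0.1, 1.3, 0.3]
width: 0.0879
gripper_force: 0.0
t: 4.2
eef_pos: [0.454, -0.2744, 0.2698]
ee_rot: [-3.141, -0.0, -1.567]
force: [1.0, 0.1, 0.5]
width: 0.0876
gripper_force: 0.0
```

```bash
python3 -m handwheel '[{"delta_pos":[-0.04,-0.9,0],"dr":[0,0,0]},{"delta_pos":[0,-0.9,0],"dr":[0,0,0]},{"delta_pos":[0,0,-0.75],"dr":[0,0,0]},{"delta_pos":[0,0,-0.75],"dr":[0,0,0]},{"delta_pos":[0,0,-0.75],"dr":[0,0,0]},{"delta_pos":[0,0,-0.75],"dr":[0,0,0]},{"delta_pos":[0,0,-0.75],"dr":[0,0,0]},{"delta_pos":[0,0,0],"dr":[0,0,0]}]'
python3 -m handwheel '[{"delta_pos":[0,0,0],"dr":[0,0,0]},{"delta_pos":[0,0,0],"dr":[0,0,0]},{"delta_pos":[0,0,0],"dr":[0,0,0]},{"delta_pos":[0,0,0],"dr":[0,0,0]},{"delta_pos":[0,0,0],"dr":[0,0,0]},{"delta_pos":[0,0,0],"dr":[0,0,0]},{"delta_pos":[0,0,0],"dr":[0,0,0]},{"delta_pos":[0,0,0],"dr":[0,0,0]}]' 1 35
python3 -m handwheel '[{"delta_pos":[0,0,0.5],"dr":[0,0,0]},{"delta_pos":[0,0,0.5],"dr":[0,0,0]},{"delta_pos":[0,0,0.5],"dr":[0,0,0]},{"delta_pos":[0,0,0.7],"dr":[0,0,0]},{"delta_pos":[0,0,0.7],"dr":[0,0,0]},{"delta_pos":[0,0,0.7],"dr":[0,0,0]},{"delta_pos":[0,0,0.7],"dr":[0,0,0]},{"delta_pos":[0,0,0],"dr":[0,0,0]}]'
python3 - <<'E'
from h import *
for n in("top","side"): cv2.imwrite(f"pics/{n}1.png",grab_frame(n)[:,:,::-1])
t=cv2.imread("pics/top1.png");s=cv2.imread("pics/side1.png")
def cr(im,x,y,w,h,k):return cv2.resize(im[y:y+h,x:x+w],None,fx=k,fy=k,interpolation=cv2.INTER_CUBIC)
cv2.imwrite("pics/c3.png",np.hstack([cr(t,340,145,100,150,4),cr(s,310,150,100,150,4)]))
p=get_state()["eef_pos"];b=p-[0,0,.15]
for n in("top","side"):print(n,"tip expected",proj(n,b))
E
```

```text
t: 5.0
eef_pos: [0.4512, -0.3263, 0.1543]
ee_rot: [3.137, 0.002, -1.567]
force: [-0.3, 0.4, -0.2]
width: 0.0873
gripper_force: 0.0
t: 5.8
eef_pos: [0.453, -0.3272, 0.1571]
ee_rot: [3.142, -0.0, -1.567]
force: [-0.4, -0.3, 0.6]
width: 0.0292
gripper_force: 0.0
t: 6.6
eef_pos: [0.4542, -0.3278, 0.289]
ee_rot: [-3.137, -0.002, -1.566]
force: [0.6, -0.4, -1.3]
width: 0.0214
gripper_force: 35.0
top tip expected [np.float64(410.0062547191327), np.float64(229.7708412517986)]
side tip expected [np.float64(342.1133025460326), np.float64(246.81368502536347)]
```

View pics/c3.png

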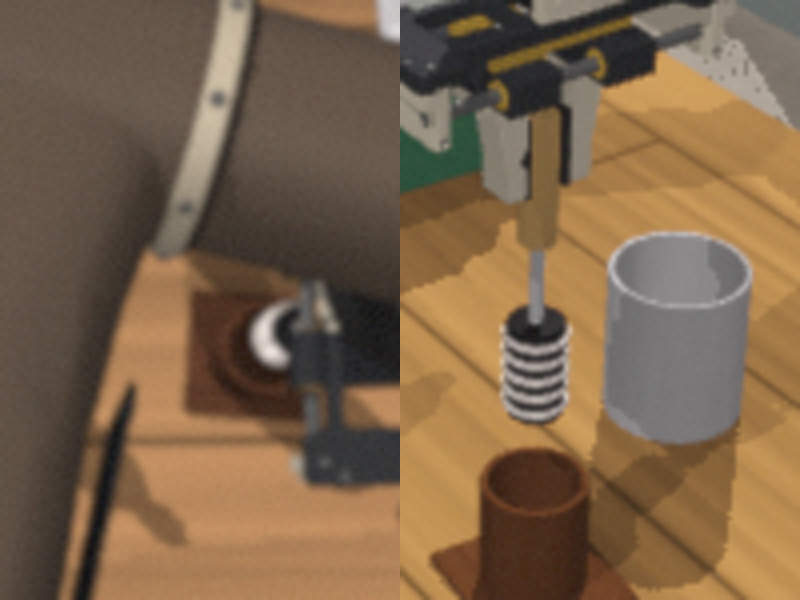

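```bash
python3 -m handwheel '[{"delta_pos":[0.3,0.15,0.6],"dr":[0,0,0]},{"delta_pos":[0.94,0.46,0],"dr":[0,0,0]},{"delta_pos":[0.94,0.46,0],"dr":[0,0,0]},{"delta_pos":[0.94,0.46,0],"dr":[0,0,0]},{"delta_pos":[0.94,0.46,0],"dr":[0,0,0]},{"delta_pos":[0.94,0.46,0],"dr":[0,0,0]},{"delta_pos":[0.94,0.46,0],"dr":[0,0,0]},{"delta_pos":[0,0,0],"dr":[0,0,0]},{"delta_pos":[0,0,0],"dr":[0,0,0]}]'
python3 - <<'E'
from h import *
for n in("top","side"): cv2.imwrite(f"pics/{n}2.png",grab_frame(n)[:,:,::-1])
print([(r["location"],r["conf"]) for q in("brush_tip","brush_mid","pot_mid") for r in mark_of("side",q)[:1]+mark_of("top",q)[:1]])
s=cv2.imread("pics/side2.png");t=cv2.imread("pics/top2.png")
p=get_state()["eef_pos"];print(p)
for d in(0,.055,.15,.163,.17):print(d,np.round(proj("side",p-[0,0,d]),1),np.round(proj("top",p-[0,0,d]),1))
def cr(im,x,y,w,h,k):return cv2.resize(im[y:y+h,x:x+w],None,fx=k,fy=k,interpolation=cv2.INTER_CUBIC)
cv2.imwrite("pics/c4.png",np.hstack([cr(t,330,120,100,120,4),cr(s,340,140,100,120,4)]))
E
```

```text
t: 7.6
eef_pos: [0.6311, -0.2392, 0.3017]
ee_rot: [3.138, 0.001, -1.566]
force: [-0.0, 0.1, -1.2]
width: 0.0214
gripper_force: 35.0
[([378.9, 206.9], 0.96), ([373.7, 165.2], 0.53), ([381.3, 169.6], 0.58), ([380.8, 150.8], 0.37), ([378.1, 234.3], 0.66), ([373.1, 174.0], 0.76)]
[ 0.63083106 -0.2401742   0.304481  ]
0 [383.2 145.6] [383.4 146.1]
0.055 [381.9 166.4] [380.2 152.5]
0.15 [379.7 200.2] [375.4 162. ]
0.163 [379.4 204.6] [374.8 163.2]
0.17 [379.3 207. ] [374.5 163.8]
```

View pics/c4.png

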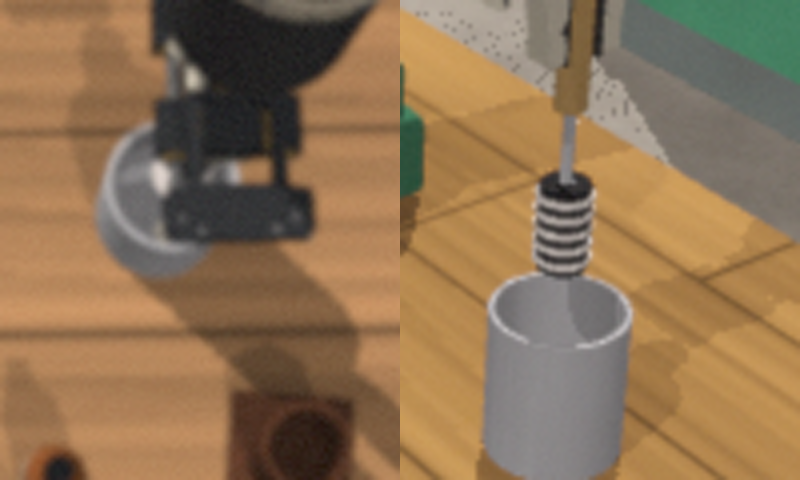

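```bash
python3 -m handwheel '[{"delta_pos":[0,0,-0.9],"dr":[0,0,0]},{"delta_pos":[0,0,-0.9],"dr":[0,0,0]},{"delta_pos":[0,0,-0.9],"dr":[0,0,0]},{"delta_pos":[0,0,-0.8],"dr":[0,0,0]},{"delta_pos":[0,0,-0.5],"dr":[0,0,0]},{"delta_pos":[0,0,-0.15],"dr":[0,0,0]},{"delta_pos":[0,0,0],"dr":[0,0,0]}]'
python3 -m handwheel '[{"delta_pos":[0,0,-0.07],"dr":[0,0,0]},{"delta_pos":[0,0,-0.07],"dr":[0,0,0]}]'
python3 -m handwheel '[{"delta_pos":[0,0,-0.05],"dr":[0,0,0]},{"delta_pos":[0,0,0],"dr":[0,0,0]}]'
```

```text
t: 8.7
eef_pos: [0.6313, -0.24, 0.1796]
ee_rot: [3.141, -0.0, -1.567]
force: [0.5, 0.4, -0.3]
width: 0.0217
gripper_force: 35.0
t: 8.9
eef_pos: [0.632, -0.24, 0.1767]
ee_rot: [-3.139, -0.0, -1.566]
force: [-0.1, -0.3, -0.6]
width: 0.0216
gripper_force: 35.0
t: 9.1
eef_pos: [0.6313, -0.2398, 0.1741]
ee_rot: [-3.141, 0.0, -1.567]
force: [-0.5, -0.8, -1.1]
width: 0.0216
gripper_force: 35.0
```

```bash
for i in 1; do python3 -m handwheel '[{"delta_pos":[0,0,-0.06],"dr":[0,0,0]},{"delta_pos":[0,0,0],"dr":[0,0,0]}]'; done
python3 -m handwheel '[{"delta_pos":[0,0,-0.06],"dr":[0,0,0]},{"delta_pos":[0,0,0],"dr":[0,0,0]}]'
python3 -m handwheel '[{"delta_pos":[0,0,-0.06],"dr":[0,0,0]},{"delta_pos":[0,0,0],"dr":[0,0,0]}]'
```

```text
t: 9.3
eef_pos: [0.6312, -0.2398, 0.1719]
ee_rot: [3.141, 0.0, -1.567]
force: [0.4, -0.5, -0.9]
width: 0.0216
gripper_force: 35.0
t: 9.5
eef_pos: [0.6311, -0.2398, 0.17]
ee_rot: [3.141, 0.0, -1.567]
force: [-0.1, 0.3, -0.4]
width: 0.0215
gripper_force: 35.0
t: 9.7
eef_pos: [0.6315, -0.2399, 0.1686]
ee_rot: [-3.141, -0.0, -1.567]
force: [0.5, 0.1, 1.0]
width: 0.0212
gripper_force: 35.0
```

```bash
python3 -m handwheel '[{"delta_pos":[0,0,-0.05],"dr":[0,0,0]},{"delta_pos":[0,0,0],"dr":[0,0,0]}]'
python3 -m handwheel '[{"delta_pos":[0,0,-0.05],"dr":[0,0,0]},{"delta_pos":[0,0,0],"dr":[0,0,0]}]'
```

```text
t: 9.9
eef_pos: [0.6317, -0.2402, 0.1686]
ee_rot: [-3.14, -0.001, -1.566]
force: [-2.0, 1.0, 8.0]
width: 0.0212
gripper_force: 35.0
t: 10.1
eef_pos: [0.632, -0.2404, 0.1684]
ee_rot: [-3.139, -0.002, -1.566]
force: [-3.7, 0.8, 14.1]
width: 0.0214
gripper_force: 35.0
```

```bash
python3 -m handwheel '[{"delta_pos":[0,0,0.6],"dr":[0,0,0]},{"delta_pos":[0,0,0.9],"dr":[0,0,0]},{"delta_pos":[0,0,0.9],"dr":[0,0,0]},{"delta_pos":[0,0,0],"dr":[0,0,0]},{"delta_pos":[0,0,0],"dr":[0,0,0]}]'
python3 -m handwheel '[{"delta_pos":[0,0,-0.8],"dr":[0,0,0]},{"delta_pos":[0,0,-0.8],"dr":[0,0,0]},{"delta_pos":[0,0,-0.45],"dr":[0,0,0]},{"delta_pos":[0,0,-0.15],"dr":[0,0,0]},{"delta_pos":[0,0,-0.1],"dr":[0,0,0]},{"delta_pos":[0,0,-0.1],"dr":[0,0,0]},{"delta_pos":[0,0,0],"dr":[0,0,0]},{"delta_pos":[0,0,0],"dr":[0,0,0]}]'
```

```text
t: 10.6
eef_pos: [0.6314, -0.2397, 0.2378]
ee_rot: [-3.14, 0.0, -1.567]
force: [-0.8, 0.1, -1.8]
width: 0.0212
gripper_force: 35.0
t: 11.4
eef_pos: [0.6319, -0.2405, 0.1684]
ee_rot: [-3.139, -0.002, -1.566]
force: [-2.7, -0.2, 8.3]
width: 0.0214
gripper_force: 35.0
```

```bash
python3 -m handwheel '[{"delta_pos":[0,0,0.6],"dr":[0,0,0]},{"delta_pos":[0,0,0.9],"dr":[0,0,0]},{"delta_pos":[0,0,0.9],"dr":[0,0,0]},{"delta_pos":[0,0,0],"dr":[0,0,0]},{"delta_pos":[0,0,0],"dr":[0,0,0]}]'
python3 -m handwheel '[{"delta_pos":[0,0,-0.8],"dr":[0,0,0]},{"delta_pos":[0,0,-0.8],"dr":[0,0,0]},{"delta_pos":[0,0,-0.45],"dr":[0,0,0]},{"delta_pos":[0,0,-0.15],"dr":[0,0,0]},{"delta_pos":[0,0,-0.1],"dr":[0,0,0]},{"delta_pos":[0,0,-0.1],"dr":[0,0,0]},{"delta_pos":[0,0,0],"dr":[0,0,0]},{"delta_pos":[0,0,0],"dr":[0,0,0]}]'
```

```text
t: 11.9
eef_pos: [0.6318, -0.2398, 0.2389]
ee_rot: [-3.139, -0.0, -1.567]
force: [-0.5, 0.0, -0.7]
width: 0.0215
gripper_force: 35.0
t: 12.7
eef_pos: [0.6321, -0.2405, 0.1685]
ee_rot: [-3.139, -0.002, -1.566]
force: [-3.0, -0.9, 7.3]
width: 0.0212
gripper_force: 35.0
```

```bash
python3 -m handwheel '[{"delta_pos":[0,0,0.6],"dr":[0,0,0]},{"delta_pos":[0,0,1],"dr":[0,0,0]},{"delta_pos":[0,0,1],"dr":[0,0,0]},{"delta_pos":[0,0,1],"dr":[0,0,0]},{"delta_pos":[0,0,0.9],"dr":[0,0,0]},{"delta_pos":[0,0,0],"dr":[0,0,0]}]'
python3 - <<'E'
from h import *
print(atz("top",(405.5,230.75),.075),atz("side",(343.5,271),.075),tri((405.5,230.75),(343.5,271)))
grab_frame("top");grab_frame("side")
a,b=mark_of("top","holder_floor")[:1],mark_of("side","holder_floor")[:1]
print(a,b)
for n,m in(("top",a),("side",b)):
    if m:print(atz(n,m[0]["location"],.005))
a,b=mark_of("top","pot_floor")[:1],mark_of("side","pot_floor")[:1]
for n,m in(("top",a),("side",b)):
    if m:print(m,atz(n,m[0]["location"],.005))
E
```

```text
t: 13.3
eef_pos: [0.6332, -0.2407, 0.3069]
ee_rot: [-3.132, -0.003, -1.566]
force: [0.2, -0.8, -0.8]
width: 0.0216
gripper_force: 35.0
[ 0.45569676 -0.32688618  0.075     ] [ 0.45082317 -0.33722709  0.075     ] (array([ 0.45672842, -0.3287132 ,  0.06653501]), np.float64(0.00073677273237263))
[{'location': [400.9, 234.5], 'conf': 0.96}] [{'location': [342.4, 295.8], 'conf': 0.85}]
[ 0.45082898 -0.32664492  0.005     ]
[ 0.4470003  -0.34042143  0.005     ]
[{'location': [369.1, 171.9], 'conf': 0.91}] [ 0.63796608 -0.2399603   0.005     ]
[{'location': [376.9, 244.0], 'conf': 0.93}] [ 0.64406236 -0.2250759   0.005     ]
```

```bash
python3 -m handwheel '[{"delta_pos":[-1,-0.5,0],"dr":[0,0,0]},{"delta_pos":[-1,-0.5,0],"dr":[0,0,0]},{"delta_pos":[-1,-0.5,0],"dr":[0,0,0]},{"delta_pos":[-1,-0.5,0],"dr":[0,0,0]},{"delta_pos":[-1,-0.5,0],"dr":[0,0,0]},{"delta_pos":[-1,-0.5,0],"dr":[0,0,0]},{"delta_pos":[0,0,-0.8],"dr":[0,0,0]},{"delta_pos":[0,0,-0.6],"dr":[0,0,0]},{"delta_pos":[0,0,0],"dr":[0,0,0]},{"delta_pos":[0,0,0],"dr":[0,0,0]}]'
python3 - <<'E'
from h import *
for n in("top","side"): cv2.imwrite(f"pics/{n}3.png",grab_frame(n)[:,:,::-1])
s=cv2.imread("pics/side3.png");t=cv2.imread("pics/top3.png")
p=get_state()["eef_pos"];print(p)
for d in(.1635,p[2]-.075,p[2]-.005):print(d,np.round(proj("side",p-[0,0,d]),1),np.round(proj("top",p-[0,0,d]),1))
def cr(im,x,y,w,h,k):return cv2.resize(im[y:y+h,x:x+w],None,fx=k,fy=k,interpolation=cv2.INTER_CUBIC)
cv2.imwrite("pics/c5.png",np.hstack([cr(t,370,200,60,70,6),cr(s,310,240,65,70,6)]))
E
```

```text
t: 14.6
eef_pos: [0.4512, -0.33, 0.2584]
ee_rot: [3.14, -0.0, -1.566]
force: [0.7, 0.0, 0.3]
width: 0.0209
gripper_force: 35.0
[ 0.45192832 -0.33003779  0.25932459]
0.1635 [342.2 261.9] [408.2 231.5]
0.18432458513362038 [342.1 269.2] [406.7 232.1]
0.2543245851336204 [341.5 292.5] [402.1 234.1]
```

View pics/c5.png

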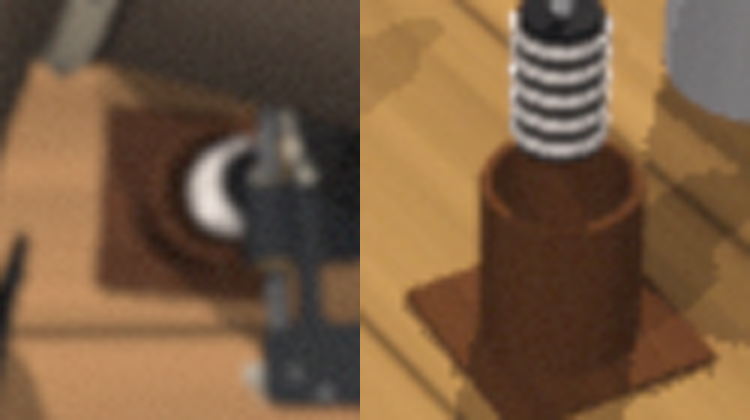

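```bash
python3 -m handwheel '[{"delta_pos":[0,-0.07,-0.4],"dr":[0,0,0]},{"delta_pos":[0,0,-0.4],"dr":[0,0,0]},{"delta_pos":[0,0,-0.3],"dr":[0,0,0]},{"delta_pos":[0,0,0],"dr":[0,0,0]}]'
python3 -m handwheel '[{"delta_pos":[0,0,-0.4],"dr":[0,0,0]},{"delta_pos":[0,0,-0.4],"dr":[0,0,0]},{"delta_pos":[0,0,-0.3],"dr":[0,0,0]},{"delta_pos":[0,0,-0.3],"dr":[0,0,0]},{"delta_pos":[0,0,-0.2],"dr":[0,0,0]},{"delta_pos":[0,0,-0.1],"dr":[0,0,0]},{"delta_pos":[0,0,0],"dr":[0,0,0]}]'
```

```text
t: 15.1
eef_pos: [0.4503, -0.3314, 0.2234]
ee_rot: [3.138, 0.001, -1.567]
force: [-0.3, 0.3, -0.4]
width: 0.0214
gripper_force: 35.0
t: 15.8
eef_pos: [0.4512, -0.3319, 0.1741]
ee_rot: [3.141, 0.0, -1.567]
force: [-0.3, 0.4, -1.3]
width: 0.0215
gripper_force: 35.0
```

```bash
python3 -m handwheel '[{"delta_pos":[0,0,-0.1],"dr":[0,0,0]},{"delta_pos":[0,0,-0.06],"dr":[0,0,0]},{"delta_pos":[0,0,0],"dr":[0,0,0]}]'
python3 -m handwheel '[{"delta_pos":[0,0,-0.05],"dr":[0,0,0]},{"delta_pos":[0,0,0],"dr":[0,0,0]}]'
```

```text
t: 16.1
eef_pos: [0.4512, -0.3319, 0.1696]
ee_rot: [3.142, 0.0, -1.567]
force: [0.8, -0.3, -0.5]
width: 0.0212
gripper_force: 35.0
t: 16.3
eef_pos: [0.4515, -0.3321, 0.1684]
ee_rot: [-3.141, -0.0, -1.566]
force: [0.2, 0.1, -0.4]
width: 0.0214
gripper_force: 35.0
```

```bash
python3 -m handwheel '[{"delta_pos":[0,0,-0.04],"dr":[0,0,0]},{"delta_pos":[0,0,0],"dr":[0,0,0]}]'
python3 -m handwheel '[{"delta_pos":[0,0,0],"dr":[0,0,0]},{"delta_pos":[0,0,0],"dr":[0,0,0]},{"delta_pos":[0,0,0],"dr":[0,0,0]},{"delta_pos":[0,0,0],"dr":[0,0,0]},{"delta_pos":[0,0,0],"dr":[0,0,0]},{"delta_pos":[0,0,0],"dr":[0,0,0]},{"delta_pos":[0,0,0],"dr":[0,0,0]},{"delta_pos":[0,0,0],"dr":[0,0,0]}]' -1
python3 -m handwheel '[{"delta_pos":[0,0,0.4],"dr":[0,0,0]},{"delta_pos":[0,0,0.7],"dr":[0,0,0]},{"delta_pos":[0,0,0.9],"dr":[0,0,0]},{"delta_pos":[0,0,0.9],"dr":[0,0,0]},{"delta_pos":[0,0,0.9],"dr":[0,0,0]},{"delta_pos":[0,0,0],"dr":[0,0,0]}]'
python3 - <<'E'
from h import *
for n in("top","side"): cv2.imwrite(f"pics/{n}4.png",grab_frame(n)[:,:,::-1])
np.set_printoptions(precision=4,suppress=True)
for q,z in(("brush_mid",.1),("guard_bar",.174),("guard_hinge",.122)):
    for n in("top","side"):
        for r in mark_of(n,q)[:1]:print(q,n,r,atz(n,r["location"],z))
E
```

```text
t: 16.5
eef_pos: [0.4517, -0.3324, 0.1684]
ee_rot: [-3.14, -0.001, -1.566]
force: [-2.1, 1.7, 8.2]
width: 0.0215
gripper_force: 35.0
t: 17.3
eef_pos: [0.4513, -0.3319, 0.1669]
ee_rot: [3.142, 0.0, -1.567]
force: [-0.2, -0.2, 1.2]
width: 0.08
gripper_force: 0.0
t: 17.9
eef_pos: [0.4529, -0.333, 0.2863]
ee_rot: [-3.135, -0.004, -1.566]
force: [0.7, 0.4, 0.9]
width: 0.0872
gripper_force: 0.0
brush_mid top {'location': [407.0, 228.2], 'conf': 0.61} [ 0.4604 -0.3264  0.1   ]
brush_mid side {'location': [342.5, 261.2], 'conf': 0.97} [ 0.4509 -0.3325  0.1   ]
guard_bar side {'location': [242.2, 140.8], 'conf': 0.74} [0.4861 0.2388 0.174 ]
guard_hinge top {'location': [211.2, 131.2], 'conf': 0.61} [0.7322 0.2026 0.122 ]
guard_hinge side {'location': [316.3, 143.5], 'conf': 0.71} [0.7229 0.1909 0.122 ]
```

View pics/side4.png

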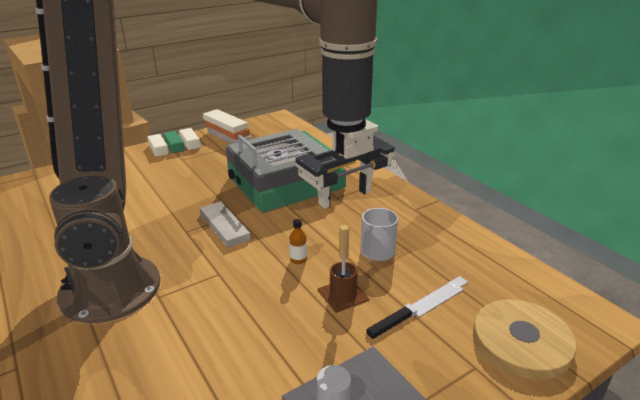

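```bash
python3 -m handwheel '[{"delta_pos":[0.07,1,0],"dr":[0,0,-3.5]},{"delta_pos":[0.07,1,0],"dr":[0,0,0]},{"delta_pos":[0.07,1,0],"dr":[0,0,0]},{"delta_pos":[0.07,1,0],"dr":[0,0,0]},{"delta_pos":[0.07,1,0],"dr":[0,0,0]},{"delta_pos":[0.07,1,0],"dr":[0,0,0]},{"delta_pos":[0.07,1,0],"dr":[0,0,0]},{"delta_pos":[0.07,1,0],"dr":[0,0,0]},{"delta_pos":[0.07,1,0],"dr":[0,0,0]},{"delta_pos":[0.07,1,0],"dr":[0,0,0]}]'
python3 -m handwheel '[{"delta_pos":[0.07,1,0],"dr":[0,0,0]},{"delta_pos":[0.07,1,0],"dr":[0,0,0]},{"delta_pos":[0.07,1,0],"dr":[0,0,0]},{"delta_pos":[0.07,1,0],"dr":[0,0,0]},{"delta_pos":[0.07,1,0],"dr":[0,0,0]},{"delta_pos":[0.07,1,0],"dr":[0,0,0]},{"delta_pos":[0.07,1,0],"dr":[0,0,0]},{"delta_pos":[0.07,1,0],"dr":[0,0,0]},{"delta_pos":[0,0.4,-0.8],"dr":[0,0,0]},{"delta_pos":[0,0,-0.8],"dr":[0,0,0]}]'
python3 -m handwheel '[{"delta_pos":[0,0,0],"dr":[0,0,0]},{"delta_pos":[0,0,0],"dr":[0,0,0]}]'
python3 - <<'E'
from h import *
for n in("top","side"): cv2.imwrite(f"pics/{n}5.png",grab_frame(n)[:,:,::-1])
s=cv2.imread("pics/side5.png")
p=get_state()["eef_pos"];print(p)
for d in(.019,p[2]-.174):print(d,np.round(proj("side",p-[0,0,d]),1))
def cr(im,x,y,w,h,k):return cv2.resize(im[y:y+h,x:x+w],None,fx=k,fy=k,interpolation=cv2.INTER_CUBIC)
cv2.imwrite("pics/c6.png",cr(s,190,80,160,120,5))
E
```

```text
t: 19.3
eef_pos: [0.472, -0.0307, 0.2807]
ee_rot: [3.141, -0.0, -1.628]
force: [0.2, 0.6, 0.7]
width: 0.088
gripper_force: 0.0
t: 20.3
eef_pos: [0.4893, 0.222, 0.2322]
ee_rot: [-3.141, 0.001, -1.626]
force: [0.1, 0.1, -0.7]
width: 0.0877
gripper_force: 0.0
t: 20.5
eef_pos: [0.4891, 0.2198, 0.2331]
ee_rot: [3.141, -0.001, -1.627]
force: [-0.1, -0.2, 0.2]
width: 0.0881
gripper_force: 0.0
[0.48972458 0.22012254 0.23428953]
0.019 [245.  129.9]
0.0602895275611571 [246.  142.7]
```

View pics/c6.png

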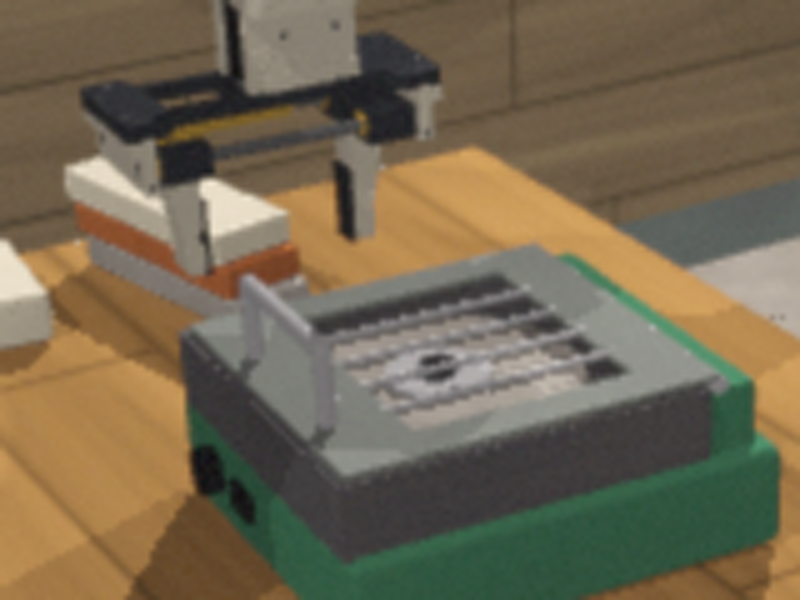

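```bash
python3 -m handwheel '[{"delta_pos":[0.05,0,-0.6],"dr":[0,0,0]},{"delta_pos":[0,0,-0.6],"dr":[0,0,0]},{"delta_pos":[0,0,-0.45],"dr":[0,0,0]},{"delta_pos":[0,0,-0.2],"dr":[0,0,0]},{"delta_pos":[0,0,0],"dr":[0,0,0]}]'
python3 -m handwheel '[{"delta_pos":[0,0,0],"dr":[0,0,0]},{"delta_pos":[0,0,0],"dr":[0,0,0]},{"delta_pos":[0,0,0],"dr":[0,0,0]},{"delta_pos":[0,0,0],"dr":[0,0,0]},{"delta_pos":[0,0,0],"dr":[0,0,0]},{"delta_pos":[0,0,0],"dr":[0,0,0]},{"delta_pos":[0,0,0],"dr":[0,0,0]},{"delta_pos":[0,0,0],"dr":[0,0,0]},{"delta_pos":[0,0,0],"dr":[0,0,0]},{"delta_pos":[0,0,0],"dr":[0,0,0]}]' 1 30
python3 -m handwheel '[{"delta_pos":[0,0,0],"dr":[0,0,0]},{"delta_pos":[0,0,0],"dr":[0,0,0]},{"delta_pos":[0,0,0],"dr":[0,0,0]},{"delta_pos":[0,0,0],"dr":[0,0,0]}]'
```

```text
t: 21.1
eef_pos: [0.4907, 0.2199, 0.1778]
ee_rot: [-3.141, -0.0, -1.628]
force: [0.9, 0.1, 0.3]
width: 0.0879
gripper_force: 0.0
t: 22.1
eef_pos: [0.4906, 0.2201, 0.1775]
ee_rot: [-3.142, -0.0, -1.628]
force: [-1.3, -0.9, -0.8]
width: 0.0131
gripper_force: 0.0
t: 22.5
eef_pos: [0.4909, 0.2201, 0.1776]
ee_rot: [-3.141, 0.0, -1.628]
force: [4.8, -1.8, -0.8]
width: 0.0109
gripper_force: 30.0
```

```bash
python3 - <<'E'
import numpy as np
a=np.radians(12.48+np.arange(0,46,2.5));r=.2407
d=np.c_[np.diff(-r*np.cos(a)),np.diff(r*np.sin(a))]/.03
for k in d:print(np.round([k[0]*.998,-k[0]*.06,k[1]],2))
print(d.sum(0))
E
```

```text
[ 0.08 -0.    0.34]
[ 0.1  -0.01  0.34]
[ 0.11 -0.01  0.33]
[ 0.13 -0.01  0.33]
[ 0.14 -0.01  0.32]
[ 0.15 -0.01  0.31]
[ 0.17 -0.01  0.31]
[ 0.18 -0.01  0.3 ]
[ 0.19 -0.01  0.29]
[ 0.21 -0.01  0.28]
[ 0.22 -0.01  0.27]
[ 0.23 -0.01  0.26]
[ 0.24 -0.01  0.25]
[ 0.25 -0.02  0.24]
[ 0.26 -0.02  0.23]
[ 0.27 -0.02  0.22]
[ 0.28 -0.02  0.21]
[ 0.29 -0.02  0.19]
[3.52045834 5.03147271]
```

```bash
python3 -m handwheel '[{"delta_pos":[0.08,0,0.34],"dr":[0,0,0]},{"delta_pos":[0.1,-0.01,0.34],"dr":[0,0,0]},{"delta_pos":[0.11,-0.01,0.33],"dr":[0,0,0]},{"delta_pos":[0.13,-0.01,0.33],"dr":[0,0,0]},{"delta_pos":[0,0,0],"dr":[0,0,0]}]'
python3 -m handwheel '[{"delta_pos":[0.14,-0.01,0.32],"dr":[0,0,0]},{"delta_pos":[0.15,-0.01,0.31],"dr":[0,0,0]},{"delta_pos":[0.17,-0.01,0.31],"dr":[0,0,0]},{"delta_pos":[0.18,-0.01,0.3],"dr":[0,0,0]},{"delta_pos":[0,0,0],"dr":[0,0,0]}]'
```

```text
t: 23.0
eef_pos: [0.5033, 0.2193, 0.2184]
ee_rot: [-3.142, 0.001, -1.628]
force: [1.8, 1.1, -4.0]
width: 0.0107
gripper_force: 30.0
t: 23.5
eef_pos: [0.5224, 0.2182, 0.2564]
ee_rot: [3.141, 0.001, -1.628]
force: [-5.4, 4.6, -1.1]
width: 0.011
gripper_force: 30.0
```

```bash
python3 -m handwheel '[{"delta_pos":[0.19,-0.01,0.29],"dr":[0,0,0]},{"delta_pos":[0.21,-0.01,0.28],"dr":[0,0,0]},{"delta_pos":[0.22,-0.01,0.27],"dr":[0,0,0]},{"delta_pos":[0.23,-0.01,0.26],"dr":[0,0,0]},{"delta_pos":[0.24,-0.01,0.25],"dr":[0,0,0]},{"delta_pos":[0,0,0],"dr":[0,0,0]}]'
python3 -m handwheel '[{"delta_pos":[0.25,-0.02,0.24],"dr":[0,0,0]},{"delta_pos":[0.26,-0.02,0.23],"dr":[0,0,0]},{"delta_pos":[0.27,-0.02,0.22],"dr":[0,0,0]},{"delta_pos":[0.28,-0.02,0.21],"dr":[0,0,0]},{"delta_pos":[0.29,-0.02,0.19],"dr":[0,0,0]},{"delta_pos":[0,0,0],"dr":[0,0,0]},{"delta_pos":[0,0,0],"dr":[0,0,0]}]'
python3 - <<'E'
from h import *
for n in("top","side"): cv2.imwrite(f"pics/{n}6.png",grab_frame(n)[:,:,::-1])
np.set_printoptions(precision=4,suppress=True)
s=get_state();p=s["eef_pos"];print(p,s["force"],proj("side",p))
g0=np.array([.4907,.2201,.1776])
dz=p[2]-g0[2];r=.2407
print("angle from rise",np.degrees(np.arcsin((.052+dz)/r))-12.48,"from x",np.degrees(np.arccos((.235-np.hypot(*(p-g0)[:2]))/r))-12.48)
E
```

```text
t: 24.1
eef_pos: [0.554, 0.2165, 0.2976]
ee_rot: [3.14, 0.0, -1.627]
force: [-14.0, 4.3, 9.1]
width: 0.011
gripper_force: 30.0
t: 24.8
eef_pos: [0.5947, 0.2138, 0.3312]
ee_rot: [-3.141, 0.002, -1.627]
force: [-12.5, 5.9, 12.3]
width: 0.0111
gripper_force: 30.0
[0.5946 0.2139 0.3312] [-11.418    5.0905  12.0349] [np.float64(274.95645512013454), np.float64(86.16201452514404)]
angle from rise 46.17169223359798 from x 44.55974955164419
```

View pics/side6.png

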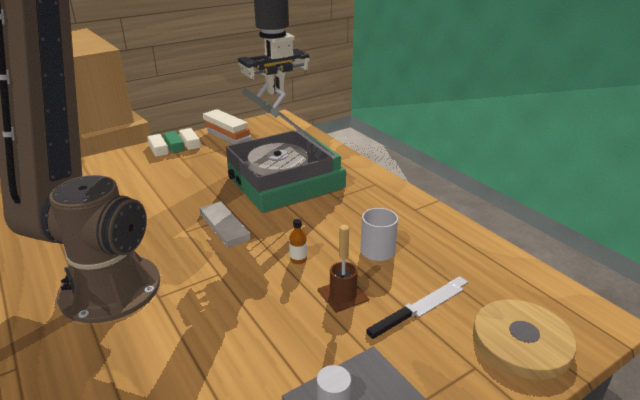

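```bash
python3 -m handwheel '[{"delta_pos":[-0.04,0.03,0.05],"dr":[0,0,0]},{"delta_pos":[0,0,0],"dr":[0,0,0]},{"delta_pos":[0,0,0],"dr":[0,0,0]},{"delta_pos":[0,0,0],"dr":[0,0,0]},{"delta_pos":[0,0,0],"dr":[0,0,0]},{"delta_pos":[0,0,0],"dr":[0,0,0]}]'
python3 - <<'E'
from h import *
np.set_printoptions(precision=4,suppress=True)
for n in("top","side"):
    cv2.imwrite(f"pics/{n}7.png",grab_frame(n)[:,:,::-1])
    for q,z in(("guard_bar",0),("guard_hinge",.122),("pot_floor",.005),("brush_mid",.1)):
        for r in mark_of(n,q)[:1]:
            print(n,q,r,atz(n,r["location"],z) if z else "")
p=get_state()["eef_pos"];d=p-[.4907,.2201,.1776]
print(p,np.degrees(2*np.arcsin(np.linalg.norm(d)/2/.2407)),proj("side",p),get_state()["width"])
E
```

```text
t: 25.5
eef_pos: [0.5936, 0.214, 0.3306]
ee_rot: [3.141, -0.0, -1.627]
force: [-7.1, 2.0, 4.0]
width: 0.0105
gripper_force: 30.0
top guard_bar {'location': [178.9, 161.9], 'conf': 0.62} 
top guard_hinge {'location': [209.6, 130.5], 'conf': 0.57} [0.7342 0.2071 0.122 ]
top pot_floor {'location': [369.5, 172.8], 'conf': 0.94} [ 0.6352 -0.2411  0.005 ]
top brush_mid {'location': [407.6, 228.4], 'conf': 0.5} [ 0.4599 -0.328   0.1   ]
side guard_bar {'location': [273.3, 88.9], 'conf': 0.86} 
side guard_hinge {'location': [314.8, 141.1], 'conf': 0.67} [0.729  0.2092 0.122 ]
side pot_floor {'location': [377.0, 249.8], 'conf': 0.88} [ 0.6278 -0.2455  0.005 ]
side brush_mid {'location': [341.4, 258.2], 'conf': 0.94} [ 0.4552 -0.3221  0.1   ]
[0.5936 0.214  0.3306] 45.06513579997461 [np.float64(274.6666358609109), np.float64(86.40364163199216)] 0.011173948794483728
```

```bash
python3 -c "from station import job_done;print(job_done())"
```

```text
the job is handed in; nothing more can be done
None
```

The job is handed in: the pot got three strokes to the bottom (70 mm lifts between), the brush is back in its holder and released, and the arm is holding the guard at about 45° by my estimate; the pot, oil bottle, whetstone and knife look undisturbed in the images, and it finished at about 26 s.

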